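# Rank the can capacitors by height in the rail holders

## Task

Get the four black can capacitors ready for fitting: stand them in the four dished holders on the rail, in order of height, the shortest in the holder next to the brass thumbscrew and the tallest at the far end. Each must sit upright and fully down in its holder, let go; never tip a can over, and leave the little white-lidded flux jar standing where it is.

Things in the scene. Friction and masses are not known exactly. Their poses are not given: they have to be found in the camera images.
- can_1: The shortest of four loose black can capacitors standing upright: 34 mm diameter, 50 mm tall, plus two small steel screw terminals standing 5 mm above its aluminium-faced top; about 60 g. Its foot is a cone: flat 26 mm disc underneath, widening evenly over the lowest 8 mm to the full diameter. Origin: centre of the underside, z up along its axis.
- can_2: The second shortest of four loose black can capacitors standing upright: 38 mm diameter, 65 mm tall, plus two small steel screw terminals standing 5 mm above its aluminium-faced top; about 90 g. Its foot is a cone: flat 26 mm disc underneath, widening evenly over the lowest 12 mm to the full diameter. Origin: centre of the underside, z up along its axis.
- can_3: The second tallest of four loose black can capacitors standing upright: 42 mm diameter, 80 mm tall, plus two small steel screw terminals standing 5 mm above its aluminium-faced top; about 140 g. Its foot is a cone: flat 26 mm disc underneath, widening evenly over the lowest 16 mm to the full diameter. Origin: centre of the underside, z up along its axis.
- can_4: The tallest of four loose black can capacitors standing upright: 46 mm diameter, 95 mm tall, plus two small steel screw terminals standing 5 mm above its aluminium-faced top; about 200 g. Its foot is a cone: flat 26 mm disc underneath, widening evenly over the lowest 20 mm to the full diameter. Origin: centre of the underside, z up along its axis.
- seat_a: Fixed grey dished holder, the first (farthest to the robot's left, +y) of four alike counted from the robot's left. A flared cup 18 mm high, 30 mm across at the foot, 48 mm at the rim, on the 10 mm high rail. Its conical dish (floor 29 mm across, 5 mm above its underside; mouth 42 mm, 18 mm above it) centres any can's foot. Origin: centre of its underside, z up.
- seat_b: Fixed grey dished holder, the second of four alike counted from the robot's left. A flared cup 18 mm high, 30 mm across at the foot, 48 mm at the rim, on the 10 mm high rail. Its conical dish (floor 29 mm across, 5 mm above its underside; mouth 42 mm, 18 mm above it) centres any can's foot. Origin: centre of its underside, z up.
- seat_c: Fixed grey dished holder, the third of four alike counted from the robot's left. A flared cup 18 mm high, 30 mm across at the foot, 48 mm at the rim, on the 10 mm high rail. Its conical dish (floor 29 mm across, 5 mm above its underside; mouth 42 mm, 18 mm above it) centres any can's foot. Origin: centre of its underside, z up.
- seat_d: Fixed grey dished holder, the fourth (farthest to the robot's right, -y) of four alike counted from the robot's left. A flared cup 18 mm high, 30 mm across at the foot, 48 mm at the rim, on the 10 mm high rail. Its conical dish (floor 29 mm across, 5 mm above its underside; mouth 42 mm, 18 mm above it) centres any can's foot. Origin: centre of its underside, z up.
- post: Round brass thumbscrew, 24 mm across, 45 mm tall, fixed at one end of the rail, left or right (the other end has a flat black bar 14 mm high), 60 to 90 mm beyond the end holder. The rail: 35 mm wide, 440 mm long, along y within 0.15 rad; holders 64 to 96 mm apart on it. Origin: centre of the thumbscrew's underside, on the rail's top.
- flux_jar: A small loose jar with a white lid, 32 mm across and 40 mm tall, standing among the cans; bystander. Origin: centre of its underside.
There are look-alikes about, which are no part of the job. What is shaped like the can_1 but blue or purple is not meant. Leave any blue look-alike of the can_4 alone.

How it is judged:
At the end, for the whole second after the job is handed in: From the holder nearest the thumbscrew on, the holders carry the 50, 65, 80 and 95 mm cans in that order: each within 6 mm of its holder's axis, underside 1 to 9 mm above the holder's underside (floor: 5 mm), upright within 0.1 rad, at rest (0.02 m/s, 0.2 rad/s) (((horizontal distance between post and seat_a below 0.18 m and horizontal distance between can_1 and seat_a below 0.006 m and z of can_1 in the frame of seat_a between 0.001 and 0.009 m and horizontal distance between can_2 and seat_b below 0.006 m and z of can_2 in the frame of seat_b between 0.001 and 0.009 m and horizontal distance between can_3 and seat_c below 0.006 m and z of can_3 in the frame of seat_c between 0.001 and 0.009 m and horizontal distance between can_4 and seat_d below 0.006 m and z of can_4 in the frame of seat_d between 0.001 and 0.009 m) or (horizontal distance between post and seat_a above 0.18 m and horizontal distance between can_1 and seat_d below 0.006 m and z of can_1 in the frame of seat_d between 0.001 and 0.009 m and horizontal distance between can_2 and seat_c below 0.006 m and z of can_2 in the frame of seat_c between 0.001 and 0.009 m and horizontal distance between can_3 and seat_b below 0.006 m and z of can_3 in the frame of seat_b between 0.001 and 0.009 m and horizontal distance between can_4 and seat_a below 0.006 m and z of can_4 in the frame of seat_a between 0.001 and 0.009 m)) and angle between each of can_1, can_2, can_3, can_4's own z axis and vertical below 0.1 rad and linear speed of each of can_1, can_2, can_3, can_4 below 0.02 m/s and angular speed of each of can_1, can_2, can_3, can_4 below 0.2 rad/s); the robot touches nothing.
It fails at once if a can is tipped over (more than 0.6 rad) (angle between any of can_1, can_2, can_3, can_4's own z axis and vertical above 0.6 rad).
It fails at once if the flux jar is moved more than 20 mm or tipped more than 0.5 rad (distance of flux_jar from where it was at the start of the episode above 0.02 m or angle between flux_jar's own z axis and vertical above 0.5 rad).
It also fails if it takes over 106 s, if anything falls off the work surface, if the arm or the gripper's body presses on something with over 40 N, if the wrist force passes 120 N, or if a joint passes its speed limit or range.

## Robot

A 6-joint arm with a two-finger parallel gripper is mounted at the origin on the work surface. World frame = base frame: x ahead of the robot, y to its left, z up, the work surface at z = 0. Lengths are in m, angles in rad, forces in N, time in s.
With the tool pointing down it reaches from about 0.275 to 0.825 m from the base axis. Payload 4.9 kg.
Tool frame: the origin (TCP) lies between the finger pads; the fingertips stand ahead of it and the grasp point (between the pads) lies 2 mm behind it (tcp_to_tips is the y of the fingertips in the tool frame, in m); y points along the fingers, z is the direction in which the jaws open and shut, and the axes are right-handed (so a half turn about y gives the same grasp; the last joint's range is limited). The gripper opens to 85 mm and grips with 20 to 120 N. Pads are 22 mm wide; open, the fingers measure 114 mm over their backs; the gripper's body (76 mm by 85 mm) begins 54 mm behind the grasp point. The pads swing forward as they close: fully open they stand 13 mm farther back than shut.
Start: joints at [-1.297, 0.326, -0.193, 1.052, 0, 1.437], TCP at [0.218, -0.505, 0.248] pointing down, gripper open.
Joint ranges: [-2.65, 2.65], [-0.97, 1.79], [-1.3, 1.35], [-1.93, 2.1], [-1.47, 1.37], [-3.14, 3.14]. Speed limits (rad/s): [2.57, 2.57, 3.14, 3.14, 3.14, 3.14].

## Interface

Orientations are given as [roll, pitch, yaw] about the fixed x, y, z axes, in that order (R = Rz(yaw) Ry(pitch) Rx(roll)).
In Python, from rig import * gives the robot as it stands. The module is installed in compiled form; this text tells all that it offers.
- The arm moves only by the tool jog_arm, never from a script. Its argument "plan" is a list that holds one entry, the list of rows, each a list of 7 numbers: the opening, from 0 (shut) to 1 (fully open), then the shift along the tool's x, y, z normalised to -1 to 1, where 1 is 40 cm, then the turn, a rotation vector about the tool's x, y, z normalised to -1 to 1, where 1 is 45 degrees. A call has exactly 5 rows; each row is the pose to reach, as a shift and turn from the pose commanded when the call began, along the tool's axes at that moment; what a row does not reach only later rows make up. A row lasts 1/12 s, in which the tool goes at most 41.7 mm and 7.16 degrees, less where a joint would pass 70% of its speed; a pose out of reach is approached as far as the arm can. A call with a number of a shift or a turn outside -1 to 1 is refused whole. A call with a gripper value outside its range is refused whole. The fingers move at their own pace and stop on an object; "grip_force" is the grip in N (left out, the last holds). Time passes only in rows, so rows that repeat a pose let the fingers close, or fill a call up. It gives the time, the measured TCP pose, the force and the opening at its end, in the units of the state.
- sense(): the state, without advancing time (a new reading comes with each control period).
- get_image(name): name is "side" or "top" or "wrist"; returns the picture (420x560x3 uint8, blue, green, red); there is no depth.
- calibration(name): a dict with "camera_matrix" (3x3 intrinsics, pixels), "pose" (4x4, takes a point from camera to world coordinates); the wrist camera has in their place "tool_from_camera" (4x4, takes a point from camera to tool coordinates, whose origin is the TCP and whose axes are the tool frame's). Camera axes: x right, y up, looking along -z (the intrinsics and any distortion apply to the point x, -y, -z); pixel columns grow to the right and rows downward; lengths in m; the calibration is good to about 2 mm. A picture is of the moment at which its call begins: read the wrist's pose just before it. calibration takes no time and is no camera call.
- close_job(): hands the job in, once; it reports no verdict.
The state is a dict: "clock": time; "q": joint angles; "dq": joint speeds; "joint_efforts": joint torques, N m; "tcp_pos": TCP position; "tool_rot": TCP orientation; "contact_force": force on the tool from outside, world axes, zero at the start; "ft_torque": the same for the moment, N m; "gripper_width": finger opening in m.
Only numpy, scipy, OpenCV 4.12 (cv2) and the standard library are available. Lean on these libraries where they do the work, as an engineer would, in place of code of your own. Each camera call takes 0.05 s, during which the arm holds its last target. There are 200 camera calls.

## Working session

There is one attempt and no reset: what is moved stays moved. The work goes in short steps, Python scripts to look and compute and a tool call to move; the robot and the scene stay as the last step left them, time stands still between calls to the robot, and variables do not carry over. Pictures are saved under pics/ and viewed, about 12 in all and at most 16, crops included, and the job is handed in when it is done.

Besides the shell and the picture viewer there is one more tool, called after ">>>" as name(argument=value, ...), one argument or row to a line, values as JSON. jog_arm: Moves the arm, as the interface text tells. Scaled input: -1 to 1 covers 40 cm each way for a shift and 45 degrees each way for a turn. Its arguments: {"type":"object","properties":{"plan":{"type":"array"},"grip_force":{"type":"number"}},"required":["plan"]}

```bash
mkdir -p pics; python3 - <<'E'
from rig import *
import cv2, numpy as np
np.set_printoptions(precision=4,suppress=True)
s=sense(); print(s)
for n in ("top","side"):
    cv2.imwrite(f"pics/{n}0.png",get_image(n)); c=calibration(n); print(n,c)
print(calibration("wrist"))
E
```

```text
{'clock': 0.0, 'q': array([-1.2972,  0.327 , -0.1936,  1.052 ,  0.    ,  1.4366]), 'dq': array([ 0.0007, -0.0013,  0.0006, -0.0003, -0.0006,  0.0002]), 'joint_efforts': array([ -0.0001, -44.3403,  26.2437,   0.0154,  -0.0001,  -0.    ]), 'tcp_pos': array([ 0.218 , -0.5043,  0.2475]), 'tool_rot': array([-1.5726,  0.0003, -2.7338]), 'contact_force': array([-0.2898, -0.3598,  0.1759]), 'ft_torque': array([-0.0124,  0.0182, -0.0177]), 'gripper_width': 0.08544023138447576}
top {'camera_matrix': array([[465.7521,   0.    , 281.3787],
       [  0.    , 465.7521, 211.1722],
       [  0.    ,   0.    ,   1.    ]]), 'pose': array([[-0.0205,  0.9912, -0.1309,  0.4486],
       [-0.9997, -0.0221, -0.0106,  0.0128],
       [-0.0134,  0.1306,  0.9913,  1.0775],
       [ 0.    ,  0.    ,  0.    ,  1.    ]])}
side {'camera_matrix': array([[455.5079,   0.    , 277.9238],
       [  0.    , 455.5079, 214.0009],
       [  0.    ,   0.    ,   1.    ]]), 'pose': array([[-0.7596,  0.4004, -0.5125,  0.1862],
       [-0.6504, -0.472 ,  0.5951,  0.5098],
       [-0.0036,  0.7854,  0.619 ,  0.5431],
       [ 0.    ,  0.    ,  0.    ,  1.    ]])}
{'camera_matrix': array([[304.5311,   0.    , 280.0722],
       [  0.    , 304.5311, 210.3663],
       [  0.    ,   0.    ,   1.    ]]), 'tool_from_camera': array([[-0.0007, -0.9632, -0.2688, -0.0669],
       [ 0.0004,  0.2688, -0.9632, -0.1253],
       [ 1.    , -0.0008,  0.0002,  0.0015],
       [ 0.    ,  0.    ,  0.    ,  1.    ]])}
```

View pics/top0.png

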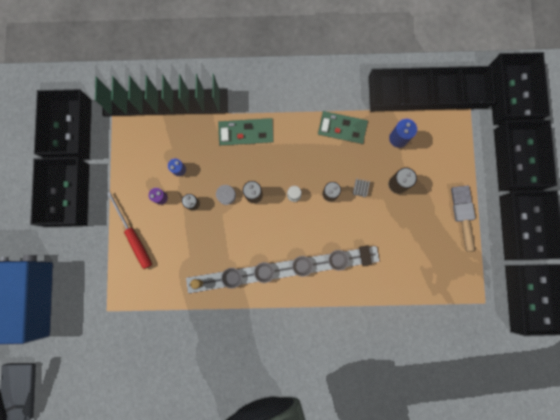

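View pics/side0.png

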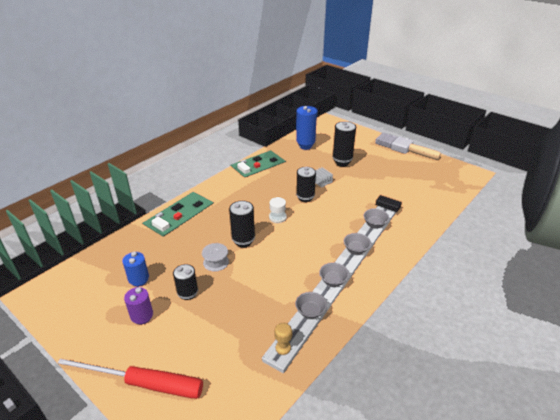

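The thumbscrew is at the left (+y) end, at top (195,284). The black cans are at top (190,202), (252,190), (332,191) and (404,180), the white jar is at (294,193), and a grey disc is at (227,195). I'll enlarge to read positions.

```bash
python3 - <<'E'
import cv2
im=cv2.imread("pics/top0.png")
a=cv2.resize(im[160:300,170:300],None,fx=4.2,fy=4.2,interpolation=cv2.INTER_CUBIC)
b=cv2.resize(im[160:300,300:430],None,fx=4.2,fy=4.2,interpolation=cv2.INTER_CUBIC)
cv2.imwrite("pics/ca.png",a);cv2.imwrite("pics/cb.png",b)
E
```

```text
(no output)
```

View pics/ca.png

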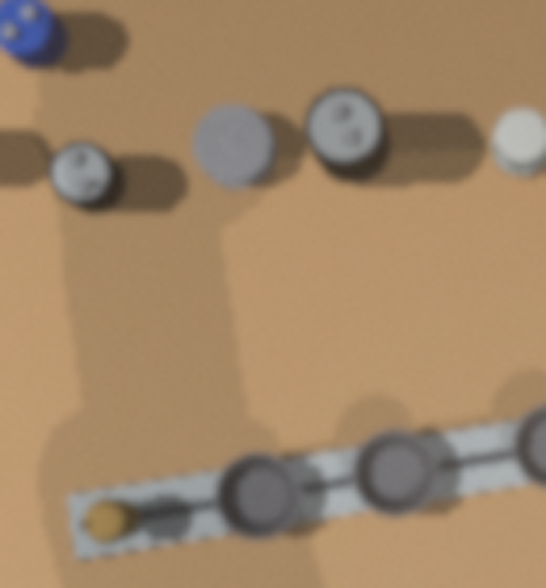

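View pics/cb.png

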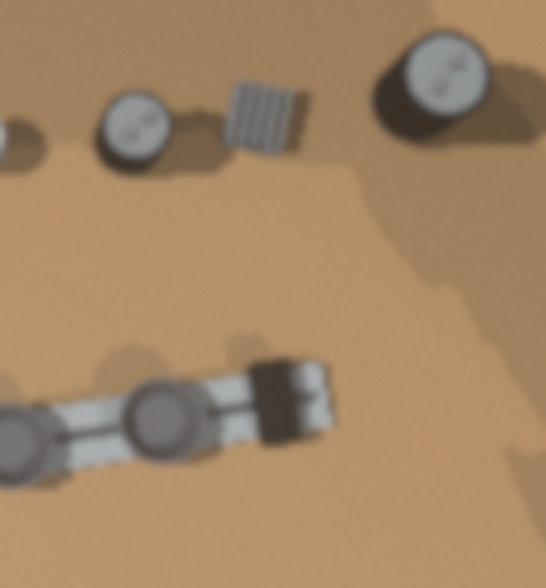

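Read-offs in the full picture:

| Item | Positions |
|---|---|
| Can tops 1, 2, 3, 4 | ca (82,173), cb (137,126), ca (346,127), cb (446,74) |
| Seat rims a, b, c, d | ca (262,496), ca (396,471), cb (12,447), cb (161,420) |

```bash
cat > h.py <<'E'
from rig import *
import cv2, numpy as np
np.set_printoptions(precision=4,suppress=True)
from scipy.spatial.transform import Rotation as Ro
def ray(name,u,v,z,pose=None):
    c=calibration(name); K=c["camera_matrix"]; P=c["pose"] if pose is None else pose
    d=P[:3,:3]@np.array([(u-K[0,2])/K[0,0],-(v-K[1,2])/K[1,1],-1.])
    o=P[:3,3]; return (o+d*(z-o[2])/d[2])
def proj(name,p,pose=None):
    c=calibration(name); K=c["camera_matrix"]; P=c["pose"] if pose is None else pose
    q=P[:3,:3].T@(np.array(p)-P[:3,3]); return K[:2,:2]@(q[:2]*[1,-1]/-q[2])+K[:2,2]
def wpose():
    s=sense(); T=np.eye(4); T[:3,:3]=Ro.from_euler("xyz",s["tool_rot"]).as_matrix(); T[:3,3]=s["tcp_pos"]
    return T@calibration("wrist")["tool_from_camera"], s
E
python3 - <<'E'
from h import *
import rig
print([n for n in dir(rig) if not n.startswith('_')], getattr(rig,'tcp_to_tips',None))
a=lambda u,v,o:(o+(u+.5)/4.2-.5,160+(v+.5)/4.2-.5)
for n,u,v,o,z in [("can1",82,173,170,.05),("can2",137,126,300,.065),("can3",346,127,170,.08),("can4",446,74,300,.095),("disc",233,145,170,.025),("jar",522,141,170,.04),("post",107,521,170,.055),
 ("sa",262,496,170,.028),("sb",396,471,170,.028),("sc",12,447,300,.028),("sd",161,420,300,.028)]:
    p=ray("top",*a(u,v,o),z); pb=p.copy(); print(n,p,"r",np.hypot(*p[:2]),"side px top",proj("side",p), "base",proj("side",[*p[:2],0]))
E
```

```text
['PlanningError', 'calibration', 'close_job', 'get_image', 'sense', 'tcp_to_tips'] 0.017
can1 [0.6123 0.2297 0.05  ] r 0.6539302411280252 side px top [185.7513 269.7083] base [189.8219 292.1196]
can2 [ 0.6277 -0.0894  0.065 ] r 0.6340382484234217 side px top [306.9861 170.3788] base [305.8313 197.5915]
can3 [0.6285 0.0864 0.08  ] r 0.6344217377015524 side px top [242.8467 206.0951] base [245.1417 241.7002]
can4 [ 0.6457 -0.2445  0.095 ] r 0.6904394439850323 side px top [345.7485 124.8885] base [341.9953 163.3249]
disc [0.6299 0.1523 0.025 ] r 0.6480270879834474 side px top [216.4607 250.2266] base [217.7395 261.0261]
jar [ 0.6259 -0.0052  0.04  ] r 0.6259459133072319 side px top [279.4214 200.9925] base [279.4553 217.8494]
post [0.4288 0.2146 0.055 ] r 0.4794990766251536 side px top [285.0815 325.1156] base [284.8422 350.1007]
sa [0.4397 0.1374 0.028 ] r 0.46069282426731567 side px top [312.9085 300.4398] base [312.0946 312.8271]
sb [0.4515 0.0659 0.028 ] r 0.45623726125495095 side px top [334.3709 270.2392] base [333.1054 282.5202]
sc [ 0.4624 -0.0206  0.028 ] r 0.46282373731228243 side px top [358.3842 239.5702] base [356.6851 251.6378]
sd [ 0.475  -0.1004  0.028 ] r 0.4855035419526416 side px top [376.3448 214.4711] base [374.3865 226.2839]
```

>>> jog_arm(
  plan=[
    [[1,-0.52,0,-0.072,0,-0.75,0],[1,-0.52,0,-0.072,0,-0.75,0],[1,-0.52,0,-0.072,0,-0.75,0],[1,-0.52,0,-0.072,0,-0.75,0],[1,-0.52,0,-0.072,0,-0.75,0]],
  ],
  grip_force=40,
)

```text
clock: 0.52
tcp_pos: [0.3974, -0.3955, 0.248]
tool_rot: [-1.571, 0.0, -2.14]
contact_force: [-0.4, -1.4, -0.8]
gripper_width: 0.0855
```

>>> jog_arm(
  plan=[
    [[1,-0.46,0,0.22,0,-0.73,0],[1,-0.46,0,0.22,0,-0.73,0],[1,-0.46,0,0.22,0,-0.73,0],[1,-0.46,0,0.22,0,-0.73,0],[1,-0.46,0,0.22,0,-0.73,0]],
  ],
)

```text
clock: 0.93
tcp_pos: [0.5718, -0.2881, 0.2478]
tool_rot: [-1.571, 0.001, -1.565]
contact_force: [-0.0, 0.1, 0.3]
gripper_width: 0.0853
```

>>> jog_arm(
  plan=[
    [[1,-0.11,0.1,0.185,0,0,0],[1,-0.11,0.1,0.185,0,0,0],[1,-0.11,0.1,0.185,0,0,0],[1,-0.11,0.1,0.185,0,0,0],[1,-0.11,0.1,0.185,0,0,0]],
  ],
)

```text
clock: 1.35
tcp_pos: [0.6435, -0.2457, 0.2072]
tool_rot: [-1.573, 0.001, -1.57]
contact_force: [-0.7, -0.1, 1.0]
gripper_width: 0.0855
```

```bash
python3 - <<'E'
from h import *
P,s=wpose(); im=get_image("wrist"); cv2.imwrite("pics/w1.png",im); np.save("w1.npy",P)
print(s["tcp_pos"],s["tool_rot"], proj("wrist",[.6457,-.2445,.095],P))
E
```

```text
[ 0.6435 -0.2457  0.2072] [-1.5733  0.0005 -1.5704] [283.681  209.0991]
```

View pics/w1.png

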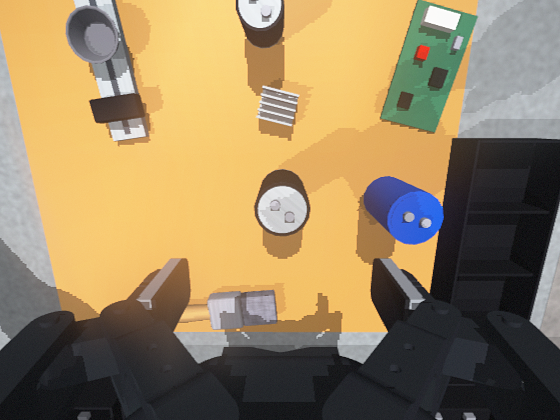

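The can_4 top is at (282,210), within 1 px of the (284,209) prediction, so I'm descending to grasp it.

>>> jog_arm(
  plan=[
    [[1,-0.003,0.1,0.004,0,0,0],[1,-0.003,0.2,0.004,0,0,0],[1,-0.003,0.28,0.004,0,0,0],[1,-0.003,0.34,0.004,0,0,0],[1,-0.003,0.37,0.004,0,0,0]],
  ],
)

```text
clock: 1.82
tcp_pos: [0.6426, -0.2458, 0.0578]
tool_rot: [-1.575, 0.002, -1.574]
contact_force: [0.1, 0.4, -0.0]
gripper_width: 0.0852
```

>>> jog_arm(
  plan=[
    [[0.3,0,0,0,0,0,0],[0.3,0,0,0,0,0,0],[0.3,0,0,0,0,0,0],[0.3,0,0,0,0,0,0],[0.3,0,0,0,0,0,0]],
  ],
  grip_force=40,
)

```text
clock: 2.23
tcp_pos: [0.6468, -0.2461, 0.0633]
tool_rot: [-1.568, -0.003, -1.572]
contact_force: [-3.3, -0.5, 7.7]
gripper_width: 0.0445
```

>>> jog_arm(
  plan=[
    [[0.3,0,-0.05,0,0,0,0],[0.3,0,-0.1,0,0,0,0],[0.3,0,-0.15,0,0,0,0],[0.3,0,-0.2,0,0,0,0],[0.3,0,-0.2,0,0,0,0]],
  ],
)

```text
clock: 2.65
tcp_pos: [0.6486, -0.2462, 0.1461]
tool_rot: [-1.563, -0.004, -1.571]
contact_force: [0.5, -0.8, -1.7]
gripper_width: 0.0446
```

```bash
python3 - <<'E'
from h import *
for i in range(3):
  P,s=wpose(); im=get_image("wrist"); print(s["clock"],s["tcp_pos"],s["tool_rot"],s["contact_force"],s["gripper_width"])
cv2.imwrite("pics/w2.png",im[100:420])
E
```

```text
2.65 [ 0.6486 -0.2462  0.1461] [-1.5627 -0.0038 -1.5711] [ 0.5057 -0.8036 -1.6716] 0.0446099524838118
2.7 [ 0.6478 -0.2458  0.1436] [-1.5649 -0.0028 -1.5712] [ 0.1269  0.5516 -2.0814] 0.044201875523104464
2.75 [ 0.6465 -0.2452  0.1414] [-1.5681 -0.0012 -1.5712] [-0.3332 -0.9779 -1.699 ] 0.04456832947174856
```

View pics/w2.png

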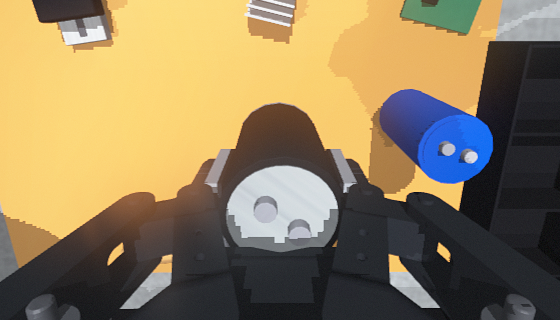

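>>> jog_arm(
  plan=[
    [[0.3,-0.04,0,-0.05,0,0,0],[0.3,-0.1,0,-0.12,0,0,0],[0.3,-0.16,0,-0.19,0,0,0],[0.3,-0.22,0,-0.26,0,0,0],[0.3,-0.28,0,-0.33,0,0,0]],
  ],
)

```text
clock: 3.22
tcp_pos: [0.511, -0.1313, 0.1384]
tool_rot: [-1.574, 0.001, -1.572]
contact_force: [0.5, 0.4, -1.3]
gripper_width: 0.0444
```

>>> jog_arm(
  plan=[
    [[0.3,-0.04,0,-0.05,0,0,0],[0.3,-0.07,0,-0.08,0,0,0],[0.3,-0.08,0,-0.095,0,0,0],[0.3,-0.08,0,-0.095,0,0,0],[0.3,-0.08,0,-0.095,0,0,0]],
  ],
)

```text
clock: 3.63
tcp_pos: [0.4763, -0.1012, 0.14]
tool_rot: [-1.571, -0.0, -1.571]
contact_force: [1.0, -0.8, -2.8]
gripper_width: 0.0441
```

```bash
python3 - <<'E'
from h import *
for i in range(3):
  P,s=wpose(); im=get_image("wrist"); print(s["clock"],s["tcp_pos"],s["tool_rot"],s["contact_force"])
print([proj("wrist",p,P) for p in ([.475,-.1004,.028],[.4624,-.0206,.028],[.4515,.0659,.028])])
cv2.imwrite("pics/w3.png",im)
E
```

```text
3.6333 [ 0.4763 -0.1012  0.14  ] [-1.5705 -0.0004 -1.5713] [ 0.9911 -0.766  -2.8082]
3.6833 [ 0.4769 -0.1016  0.1401] [-1.5699 -0.0006 -1.5718] [ 0.0109 -0.4948 -1.8966]
3.7333 [ 0.4771 -0.1018  0.1402] [-1.5697 -0.0006 -1.5721] [ 0.2445  0.1011 -1.5529]
[array([277.8922, 208.6782]), array([260.5476, 104.3463]), array([241.7409, -33.868 ])]
```

View pics/w3.png

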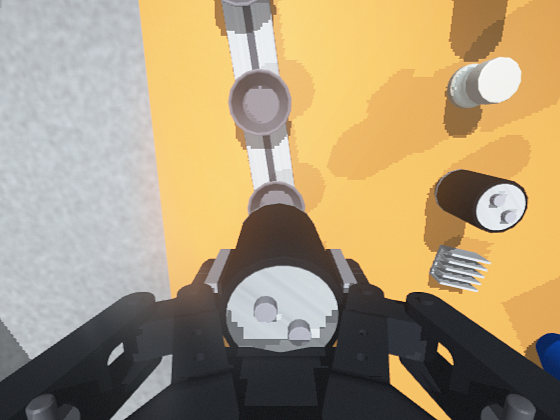

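Seat_c's rim is at (260,102), against a prediction of (260,104). Seat_d shows just under the can, at about (276,211), so the alignment is good to about 2 mm and I'm lowering.

>>> jog_arm(
  plan=[
    [[0.3,-0.003,0.04,-0.005,0,0,0],[0.3,-0.003,0.08,-0.005,0,0,0],[0.3,-0.003,0.12,-0.005,0,0,0],[0.3,-0.003,0.14,-0.005,0,0,0],[0.3,-0.003,0.145,-0.005,0,0,0]],
  ],
)

```text
clock: 4.2
tcp_pos: [0.4736, -0.1001, 0.0809]
tool_rot: [-1.573, 0.0, -1.572]
contact_force: [-0.2, -0.6, -1.3]
gripper_width: 0.0445
```

>>> jog_arm(
  plan=[
    [[0.3,0,0.005,0,0,0,0],[0.3,0,0.01,0,0,0,0],[0.3,0,0.015,0,0,0,0],[0.3,0,0.015,0,0,0,0],[0.3,0,0.015,0,0,0,0]],
  ],
)

```text
clock: 4.62
tcp_pos: [0.475, -0.1006, 0.0782]
tool_rot: [-1.568, -0.002, -1.572]
contact_force: [-2.1, -1.5, 10.2]
gripper_width: 0.0443
```

>>> jog_arm(
  plan=[
    [[0.8,0,0.015,0,0,0,0],[0.8,0,0.015,0,0,0,0],[0.8,0,0.015,0,0,0,0],[1,0,0.015,0,0,0,0],[1,0,0.015,0,0,0,0]],
  ],
)

```text
clock: 5.03
tcp_pos: [0.4739, -0.0996, 0.0704]
tool_rot: [-1.571, 0.0, -1.571]
contact_force: [-0.3, -0.1, -1.0]
gripper_width: 0.0853
```

>>> jog_arm(
  plan=[
    [[1,0,-0.05,0,0,0,0],[1,0,-0.15,0,0,0,0],[1,0,-0.25,0,0,0,0],[1,0,-0.3,0,0,0,0],[1,0,-0.3,0,0,0,0]],
  ],
)

```text
clock: 5.45
tcp_pos: [0.4769, -0.1007, 0.1953]
tool_rot: [-1.562, -0.003, -1.571]
contact_force: [0.2, -0.6, -0.4]
gripper_width: 0.0851
```

```bash
python3 - <<'E'
from h import *
P,s=wpose(); im=get_image("wrist"); print(s["clock"],s["tcp_pos"],s["tool_rot"],s["contact_force"])
print([proj("wrist",p,P) for p in ([.475,-.1004,.11],[.475,-.1004,.028],[.4624,-.0206,.028],[.6277,-.0894,.065])])
cv2.imwrite("pics/w4.png",im)
E
```

```text
5.45 [ 0.4769 -0.1007  0.1953] [-1.5624 -0.0031 -1.5713] [ 0.2323 -0.5681 -0.4141]
[array([277.037 , 219.6481]), array([277.1622, 194.566 ]), array([263.1363, 109.0926]), array([454.6193, 191.3316])]
```

View pics/w4.png

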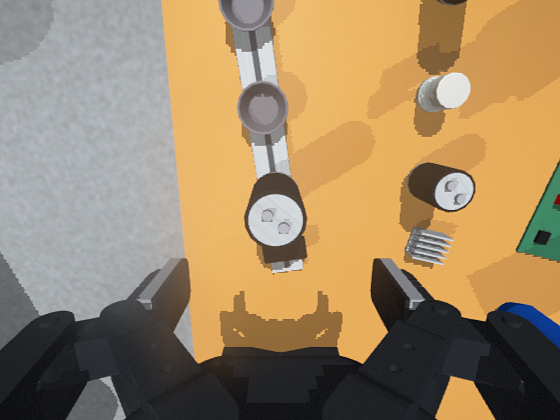

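Can_4 is seated: its top is at (275,219) against a prediction of (277,220), and it stands upright. Next is can_2 at (455,190), which also matches its prediction.

>>> jog_arm(
  plan=[
    [[1,-0.006,0,0.08,0,0,0],[1,-0.012,0,0.18,0,0,0],[1,-0.02,0,0.28,0,0,0],[1,-0.025,0,0.36,0,0,0],[1,-0.025,0,0.384,0,0,0]],
  ],
)

```text
clock: 5.92
tcp_pos: [0.6308, -0.0892, 0.188]
tool_rot: [-1.57, 0.001, -1.57]
contact_force: [-0.6, -0.9, 0.3]
gripper_width: 0.0855
```

>>> jog_arm(
  plan=[
    [[1,0,0.02,0,0,0,0],[1,0,0.06,0,0,0,0],[1,0,0.1,0,0,0,0],[1,0,0.12,0,0,0,0],[1,0,0.12,0,0,0,0]],
  ],
)

```text
clock: 6.33
tcp_pos: [0.6241, -0.0892, 0.1387]
tool_rot: [-1.577, 0.002, -1.572]
contact_force: [-1.1, -0.3, 0.3]
gripper_width: 0.0852
```

```bash
python3 - <<'E'
from h import *
for i in range(2): P,s=wpose(); im=get_image("wrist"); print(s["clock"],s["tcp_pos"],s["tool_rot"],s["contact_force"])
E
```

```text
6.3333 [ 0.6241 -0.0892  0.1387] [-1.5774  0.0017 -1.5718] [-1.1317 -0.26    0.2752]
6.3833 [ 0.6252 -0.0894  0.1404] [-1.575   0.0011 -1.5717] [0.5069 1.1108 0.0131]
```

>>> jog_arm(
  plan=[
    [[1,0,0.07,0,0,0,0],[1,0,0.15,0,0,0,0],[1,0,0.21,0,0,0,0],[1,0,0.25,0,0,0,0],[1,0,0.25,0,0,0,0]],
  ],
)

```text
clock: 6.85
tcp_pos: [0.625, -0.0893, 0.0395]
tool_rot: [-1.576, 0.001, -1.572]
contact_force: [-0.1, 0.3, -0.7]
gripper_width: 0.0859
```

>>> jog_arm(
  plan=[
    [[0.2,0,0,0,0,0,0],[0.2,0,0,0,0,0,0],[0.2,0,0,0,0,0,0],[0.2,0,0,0,0,0,0],[0.2,0,0,0,0,0,0]],
  ],
)

```text
clock: 7.27
tcp_pos: [0.6285, -0.0901, 0.0442]
tool_rot: [-1.568, -0.001, -1.571]
contact_force: [-0.5, -0.3, 6.1]
gripper_width: 0.0363
```

>>> jog_arm(
  plan=[
    [[0.2,0,0,0,0,0,0],[0.2,0,-0.05,0,0,0,0],[0.2,0,-0.12,0,0,0,0],[0.2,0,-0.2,0,0,0,0],[0.2,0,-0.2,0,0,0,0]],
  ],
)

```text
clock: 7.68
tcp_pos: [0.6314, -0.0907, 0.1293]
tool_rot: [-1.561, -0.003, -1.571]
contact_force: [1.0, -0.7, -0.0]
gripper_width: 0.0366
```

>>> jog_arm(
  plan=[
    [[0.2,-0.03,0,-0.035,0,0,0],[0.2,-0.09,0,-0.1,0,0,0],[0.2,-0.15,0,-0.17,0,0,0],[0.2,-0.21,0,-0.24,0,0,0],[0.2,-0.27,0,-0.305,0,0,0]],
  ],
)

```text
clock: 8.1
tcp_pos: [0.5037, 0.0192, 0.1223]
tool_rot: [-1.571, 0.0, -1.572]
contact_force: [-0.0, 0.6, -1.1]
gripper_width: 0.0365
```

>>> jog_arm(
  plan=[
    [[0.2,-0.06,0,-0.06,0,0,0],[0.2,-0.1,0,-0.11,0,0,0],[0.2,-0.12,0,-0.135,0,0,0],[0.2,-0.12,0,-0.135,0,0,0],[0.2,-0.12,0,-0.135,0,0,0]],
  ],
)

```text
clock: 8.52
tcp_pos: [0.4523, 0.0664, 0.1228]
tool_rot: [-1.569, -0.0, -1.571]
contact_force: [1.6, -0.2, -0.7]
gripper_width: 0.0361
```

```bash
python3 - <<'E'
from h import *
for i in range(4): P,s=wpose(); im=get_image("wrist"); print(s["clock"],s["tcp_pos"],s["tool_rot"],s["contact_force"])
E
```

```text
8.5167 [0.4523 0.0664 0.1228] [-1.5689 -0.0005 -1.5706] [ 1.5751 -0.1663 -0.697 ]
8.5667 [0.453  0.066  0.1228] [-1.5683 -0.0005 -1.5715] [-0.4122 -0.1224 -0.8992]
8.6167 [0.4533 0.0657 0.1228] [-1.5684 -0.0004 -1.5722] [ 0.0278 -0.1695 -0.6066]
8.6667 [0.4532 0.0656 0.1226] [-1.5689 -0.0004 -1.5725] [-0.2668 -0.9739 -0.7871]
```

>>> jog_arm(
  plan=[
    [[0.2,-0.001,0.04,-0.004,0,0,0],[0.2,-0.001,0.08,-0.004,0,0,0],[0.2,-0.001,0.12,-0.004,0,0,0],[0.2,-0.001,0.14,-0.004,0,0,0],[0.2,-0.001,0.145,-0.004,0,0,0]],
  ],
)

```text
clock: 9.13
tcp_pos: [0.4493, 0.0662, 0.0629]
tool_rot: [-1.573, -0.0, -1.573]
contact_force: [0.5, 0.4, -0.9]
gripper_width: 0.0364
```

>>> jog_arm(
  plan=[
    [[0.2,0,0.005,0,0,0,0],[0.2,0,0.01,0,0,0,0],[0.2,0,0.018,0,0,0,0],[0.2,0,0.018,0,0,0,0],[0.2,0,0.018,0,0,0,0]],
  ],
)

```text
clock: 9.55
tcp_pos: [0.4506, 0.0667, 0.0589]
tool_rot: [-1.569, -0.0, -1.571]
contact_force: [-4.4, -0.6, 14.6]
gripper_width: 0.0363
```

>>> jog_arm(
  plan=[
    [[0.7,0,-0.005,0,0,0,0],[0.7,0,-0.005,0,0,0,0],[0.7,0,-0.005,0,0,0,0],[1,0,-0.005,0,0,0,0],[1,0,-0.005,0,0,0,0]],
  ],
)

```text
clock: 9.97
tcp_pos: [0.4499, 0.0668, 0.0591]
tool_rot: [-1.571, -0.0, -1.571]
contact_force: [0.4, 0.1, -0.6]
gripper_width: 0.0813
```

>>> jog_arm(
  plan=[
    [[1,0,-0.05,0,0,0,0],[1,0,-0.15,0,0,0,0],[1,0,-0.25,0,0,0,0],[1,0,-0.33,0,0,0,0],[1,0,-0.33,0,0,0,0]],
  ],
)

```text
clock: 10.38
tcp_pos: [0.4537, 0.0668, 0.197]
tool_rot: [-1.561, -0.0, -1.571]
contact_force: [1.4, -0.1, -0.1]
gripper_width: 0.0855
```

```bash
python3 - <<'E'
from h import *
get_image("wrist");P,s=wpose(); im=get_image("wrist"); print(s["clock"],s["tcp_pos"],s["tool_rot"],s["contact_force"])
print([proj("wrist",p,P) for p in ([.4515,.0659,.08],[.4397,.1374,.028],[.6285,.0864,.08],[.6123,.2297,.05])])
cv2.imwrite("pics/w5.png",im)
E
```

```text
10.4333 [0.4525 0.0668 0.1943] [-1.5637 -0.0001 -1.5713] [-0.464  -0.6656 -0.9088]
[array([278.4007, 210.748 ]), array([265.366 , 120.5228]), array([498.8299, 185.7996]), array([486.6091,  -4.6401])]
```

View pics/w5.png

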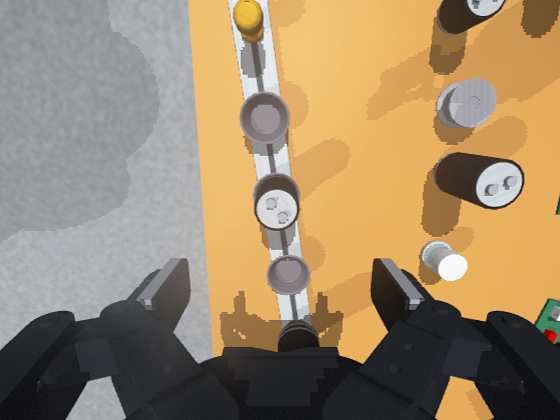

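Can_2 is seated: its top is at (277,209), against a prediction of (278,211). Can_3's top is at (500,184), so that one is next.

>>> jog_arm(
  plan=[
    [[1,-0.01,0,0.08,0,0,0],[1,-0.02,0,0.18,0,0,0],[1,-0.03,0,0.28,0,0,0],[1,-0.04,0,0.36,0,0,0],[1,-0.05,0,0.445,0,0,0]],
  ],
)

```text
clock: 10.9
tcp_pos: [0.6282, 0.0868, 0.1885]
tool_rot: [-1.575, -0.0, -1.571]
contact_force: [0.2, -1.8, 0.8]
gripper_width: 0.0855
```

>>> jog_arm(
  plan=[
    [[1,0,0,0,0,0,0],[1,0,0.04,0,0,0,0],[1,0,0.08,0,0,0,0],[1,0,0.1,0,0,0,0],[1,0,0.1,0,0,0,0]],
  ],
)

```text
clock: 11.32
tcp_pos: [0.625, 0.0866, 0.1471]
tool_rot: [-1.578, -0.0, -1.571]
contact_force: [-0.7, -1.4, 0.6]
gripper_width: 0.0855
```

```bash
python3 - <<'E'
from h import *
for i in range(3): P,s=wpose(); im=get_image("wrist"); print(s["clock"],s["tcp_pos"],s["tool_rot"],s["contact_force"])
E
```

```text
11.3167 [0.625  0.0866 0.1471] [-1.578  -0.0002 -1.5715] [-0.6873 -1.4308  0.5821]
11.3667 [0.626  0.0866 0.1489] [-1.5755 -0.0001 -1.5714] [0.3671 0.0702 0.4602]
11.4167 [0.627  0.0866 0.1503] [-1.5728 -0.0001 -1.5715] [0.3773 0.4786 0.3134]
```

Good; the descent is 0.101 m.

>>> jog_arm(
  plan=[
    [[1,0,0.07,0,0,0,0],[1,0,0.15,0,0,0,0],[1,0,0.21,0,0,0,0],[1,0,0.25,0,0,0,0],[1,0,0.25,0,0,0,0]],
  ],
)

```text
clock: 11.88
tcp_pos: [0.6256, 0.0866, 0.0484]
tool_rot: [-1.576, -0.0, -1.571]
contact_force: [-0.5, -0.0, -0.4]
gripper_width: 0.0854
```

>>> jog_arm(
  plan=[
    [[0.3,0,0,0,0,0,0],[0.3,0,0,0,0,0,0],[0.3,0,0,0,0,0,0],[0.3,0,0,0,0,0,0],[0.3,0,0,0,0,0,0]],
  ],
)

```text
clock: 12.3
tcp_pos: [0.6293, 0.0867, 0.0532]
tool_rot: [-1.567, 0.0, -1.571]
contact_force: [-1.1, -0.3, 7.4]
gripper_width: 0.0403
```

>>> jog_arm(
  plan=[
    [[0.3,0,0,0,0,0,0],[0.3,0,-0.05,0,0,0,0],[0.3,0,-0.12,0,0,0,0],[0.3,0,-0.22,0,0,0,0],[0.3,0,-0.25,0,0,0,0]],
  ],
)

```text
clock: 12.72
tcp_pos: [0.6305, 0.0868, 0.1569]
tool_rot: [-1.564, 0.0, -1.571]
contact_force: [2.3, -0.5, 0.0]
gripper_width: 0.0405
```

>>> jog_arm(
  plan=[
    [[0.3,0.03,0,-0.04,0,0,0],[0.3,0.07,0,-0.11,0,0,0],[0.3,0.12,0,-0.19,0,0,0],[0.3,0.17,0,-0.265,0,0,0],[0.3,0.22,0,-0.34,0,0,0]],
  ],
)

```text
clock: 13.13
tcp_pos: [0.4903, -0.0017, 0.1513]
tool_rot: [-1.57, -0.0, -1.571]
contact_force: [1.4, -0.9, -0.2]
gripper_width: 0.0404
```

>>> jog_arm(
  plan=[
    [[0.3,0.03,0,-0.05,0,0,0],[0.3,0.047,0,-0.077,0,0,0],[0.3,0.047,0.04,-0.077,0,0,0],[0.3,0.047,0.07,-0.077,0,0,0],[0.3,0.047,0.07,-0.077,0,0,0]],
  ],
)

```text
clock: 13.55
tcp_pos: [0.4595, -0.02, 0.1219]
tool_rot: [-1.573, 0.0, -1.572]
contact_force: [-0.9, -0.1, -2.0]
gripper_width: 0.0409
```

```bash
python3 - <<'E'
from h import *
for i in range(4): P,s=wpose(); im=get_image("wrist"); print(s["clock"],s["tcp_pos"],s["tool_rot"],s["contact_force"])
E
```

```text
13.55 [ 0.4595 -0.02    0.1219] [-1.5731  0.0005 -1.5721] [-0.9079 -0.1191 -1.9738]
13.6 [ 0.4601 -0.02    0.1227] [-1.5725  0.0003 -1.5717] [ 0.3674  0.1733 -1.7356]
13.65 [ 0.4608 -0.02    0.1233] [-1.5713  0.0001 -1.5714] [ 0.0519 -0.4522 -1.4655]
13.7 [ 0.4614 -0.02    0.1237] [-1.5703 -0.0001 -1.5713] [-0.5982 -0.359  -1.1656]
```

>>> jog_arm(
  plan=[
    [[0.3,0,0.04,0,0,0,0],[0.3,0,0.08,0,0,0,0],[0.3,0,0.11,0,0,0,0],[0.3,0,0.125,0,0,0,0],[0.3,0,0.125,0,0,0,0]],
  ],
)

```text
clock: 14.17
tcp_pos: [0.4606, -0.0198, 0.0725]
tool_rot: [-1.572, 0.0, -1.571]
contact_force: [-0.3, -0.6, -2.0]
gripper_width: 0.0404
```

>>> jog_arm(
  plan=[
    [[0.3,0,0.005,0,0,0,0],[0.3,0,0.01,0,0,0,0],[0.3,0,0.018,0,0,0,0],[0.3,0,0.018,0,0,0,0],[0.3,0,0.018,0,0,0,0]],
  ],
)

```text
clock: 14.58
tcp_pos: [0.4619, -0.0203, 0.068]
tool_rot: [-1.569, -0.001, -1.571]
contact_force: [-5.4, 0.2, 16.8]
gripper_width: 0.0406
```

>>> jog_arm(
  plan=[
    [[0.7,0,-0.005,0,0,0,0],[0.7,0,-0.005,0,0,0,0],[0.7,0,-0.005,0,0,0,0],[1,0,-0.005,0,0,0,0],[1,0,-0.005,0,0,0,0]],
  ],
)

```text
clock: 15.0
tcp_pos: [0.461, -0.02, 0.0678]
tool_rot: [-1.571, 0.0, -1.571]
contact_force: [-0.6, -0.3, 0.0]
gripper_width: 0.0812
```

>>> jog_arm(
  plan=[
    [[1,0,-0.05,0,0,0,0],[1,0,-0.15,0,0,0,0],[1,0,-0.25,0,0,0,0],[1,0,-0.33,0,0,0,0],[1,0,-0.33,0,0,0,0]],
  ],
)

```text
clock: 15.42
tcp_pos: [0.4648, -0.0207, 0.2059]
tool_rot: [-1.561, -0.002, -1.571]
contact_force: [1.0, -0.0, 0.9]
gripper_width: 0.0856
```

>>> jog_arm(
  plan=[
    [[1,-0.06,0,0.04,0,0,0],[1,-0.14,0,0.09,0,0,0],[1,-0.22,0,0.14,0,0,0],[1,-0.3,0,0.19,0,0,0],[1,-0.38,0,0.24,0,0,0]],
  ],
)

```text
clock: 15.83
tcp_pos: [0.5576, 0.1334, 0.1993]
tool_rot: [-1.571, -0.0, -1.572]
contact_force: [0.7, -1.0, 0.1]
gripper_width: 0.0853
```

>>> jog_arm(
  plan=[
    [[1,-0.08,0,0.05,0,0,0],[1,-0.16,0,0.09,0,0,0],[1,-0.22,0,0.12,0,0,0],[1,-0.245,0.03,0.137,0,0,0],[1,-0.245,0.06,0.137,0,0,0]],
  ],
)

```text
clock: 16.25
tcp_pos: [0.6135, 0.2329, 0.1751]
tool_rot: [-1.569, 0.001, -1.568]
contact_force: [-1.4, -0.6, 0.3]
gripper_width: 0.0858
```

```bash
python3 - <<'E'
from h import *
get_image("wrist");P,s=wpose(); im=get_image("wrist"); print(s["clock"],s["tcp_pos"],s["tool_rot"],s["contact_force"])
print([proj("wrist",p,P) for p in ([.4397,.1374,.028],[.6123,.2297,.05])])
cv2.imwrite("pics/w6.png",im)
E
```

```text
16.3 [0.611  0.2312 0.1717] [-1.5746 -0.0009 -1.5692] [-1.6183 -1.2847 -0.8711]
[array([108.4631, 292.0848]), array([282.6348, 208.9842])]
```

View pics/w6.png

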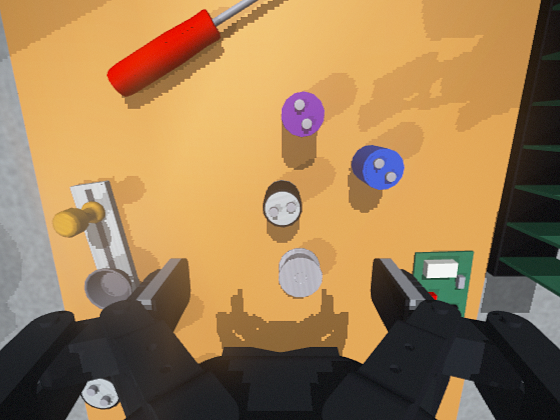

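Can_1's top is at (282,207), within 1.5 px of prediction. The blue look-alike at (378,168) is close, so I'll descend with the jaws partly open.

>>> jog_arm(
  plan=[
    [[0.75,0,0.0,0,0,0,0],[0.75,0,0.08,0,0,0,0],[0.75,0,0.16,0,0,0,0],[0.75,0,0.22,0,0,0,0],[0.75,0,0.25,0,0,0,0]],
  ],
)

```text
clock: 16.77
tcp_pos: [0.6102, 0.2287, 0.0734]
tool_rot: [-1.574, -0.001, -1.572]
contact_force: [-1.2, 0.1, -1.0]
gripper_width: 0.064
```

>>> jog_arm(
  plan=[
    [[0.75,0,0.05,0,0,0,0],[0.75,0,0.08,0,0,0,0],[0.75,0,0.1,0,0,0,0],[0.75,0,0.1,0,0,0,0],[0.75,0,0.1,0,0,0,0]],
  ],
)

```text
clock: 17.18
tcp_pos: [0.6123, 0.2298, 0.0365]
tool_rot: [-1.57, 0.0, -1.572]
contact_force: [0.6, 0.7, 0.2]
gripper_width: 0.0642
```

>>> jog_arm(
  plan=[
    [[0.2,0,0,0,0,0,0],[0.2,0,0,0,0,0,0],[0.2,0,0,0,0,0,0],[0.2,0,0,0,0,0,0],[0.2,0,0,0,0,0,0]],
  ],
)

```text
clock: 17.6
tcp_pos: [0.613, 0.2302, 0.0374]
tool_rot: [-1.568, 0.001, -1.571]
contact_force: [-0.8, 0.2, 5.2]
gripper_width: 0.0322
```

>>> jog_arm(
  plan=[
    [[0.2,0,0,0,0,0,0],[0.2,0,-0.05,0,0,0,0],[0.2,0,-0.12,0,0,0,0],[0.2,0,-0.2,0,0,0,0],[0.2,0,-0.2,0,0,0,0]],
  ],
)

```text
clock: 18.02
tcp_pos: [0.6157, 0.2309, 0.1225]
tool_rot: [-1.561, 0.002, -1.571]
contact_force: [1.6, 0.1, 0.1]
gripper_width: 0.0325
```

>>> jog_arm(
  plan=[
    [[0.2,0.02,0,-0.04,0,0,0],[0.2,0.06,0,-0.11,0,0,0],[0.2,0.1,0,-0.19,0,0,0],[0.2,0.14,0,-0.265,0,0,0],[0.2,0.18,0,-0.34,0,0,0]],
  ],
)

```text
clock: 18.43
tcp_pos: [0.4741, 0.1574, 0.1156]
tool_rot: [-1.571, -0.0, -1.571]
contact_force: [-0.4, -0.2, -0.5]
gripper_width: 0.032
```

>>> jog_arm(
  plan=[
    [[0.2,0.03,0,-0.06,0,0,0],[0.2,0.048,0,-0.091,0,0,0],[0.2,0.048,0,-0.091,0,0,0],[0.2,0.048,0.04,-0.091,0,0,0],[0.2,0.048,0.04,-0.091,0,0,0]],
  ],
)

```text
clock: 18.85
tcp_pos: [0.4394, 0.1388, 0.0988]
tool_rot: [-1.571, 0.0, -1.572]
contact_force: [-1.4, 0.0, -1.6]
gripper_width: 0.0319
```

```bash
python3 - <<'E'
from h import *
for i in range(4): P,s=wpose(); im=get_image("wrist"); print(s["clock"],s["tcp_pos"],s["tool_rot"],s["contact_force"])
E
```

```text
18.85 [0.4394 0.1388 0.0988] [-1.5714  0.     -1.5716] [-1.387   0.012  -1.5692]
18.9 [0.4395 0.1389 0.0993] [-1.5719 -0.0001 -1.5714] [ 0.7403  0.2141 -0.728 ]
18.95 [0.4398 0.139  0.0997] [-1.5714  0.     -1.5712] [-0.0119  0.6617 -1.0384]
19.0 [0.4402 0.139  0.1   ] [-1.5707  0.0001 -1.5712] [ 0.0011 -0.1397  0.1136]
```

Lowering can_1 to about 0.056, then to contact.

>>> jog_arm(
  plan=[
    [[0.2,0,0.03,0,0,0,0],[0.2,0,0.06,0,0,0,0],[0.2,0,0.09,0,0,0,0],[0.2,0,0.108,0,0,0,0],[0.2,0,0.108,0,0,0,0]],
  ],
)

```text
clock: 19.47
tcp_pos: [0.4389, 0.1388, 0.0557]
tool_rot: [-1.573, -0.0, -1.571]
contact_force: [-0.2, 1.3, -0.7]
gripper_width: 0.032
```

>>> jog_arm(
  plan=[
    [[0.2,0,0.005,0,0,0,0],[0.2,0,0.01,0,0,0,0],[0.2,0,0.016,0,0,0,0],[0.2,0,0.016,0,0,0,0],[0.2,0,0.016,0,0,0,0]],
  ],
)

```text
clock: 19.88
tcp_pos: [0.4403, 0.139, 0.0522]
tool_rot: [-1.569, 0.0, -1.571]
contact_force: [-4.9, -0.9, 16.7]
gripper_width: 0.0321
```

Contact came at 0.052 as predicted. Releasing, lifting, then backing away for a full check.

>>> jog_arm(
  plan=[
    [[0.7,0,-0.005,0,0,0,0],[0.7,0,-0.005,0,0,0,0],[0.7,0,-0.005,0,0,0,0],[1,0,-0.005,0,0,0,0],[1,0,-0.005,0,0,0,0]],
  ],
)

```text
clock: 20.3
tcp_pos: [0.4395, 0.1388, 0.0522]
tool_rot: [-1.571, -0.0, -1.571]
contact_force: [-0.0, 0.6, 0.3]
gripper_width: 0.0815
```

>>> jog_arm(
  plan=[
    [[1,0,-0.05,0,0,0,0],[1,0,-0.15,0,0,0,0],[1,0,-0.25,0,0,0,0],[1,0,-0.35,0,0,0,0],[1,0,-0.4,0,0,0,0]],
  ],
)

```text
clock: 20.72
tcp_pos: [0.4412, 0.1391, 0.2166]
tool_rot: [-1.566, 0.001, -1.571]
contact_force: [1.9, -0.3, 0.7]
gripper_width: 0.0856
```

>>> jog_arm(
  plan=[
    [[1,-0.1,0,0,0,0,0],[1,-0.2,0,0,0,0,0],[1,-0.3,0,0,0,0,0],[1,-0.4,0,0,0,0,0],[1,-0.45,0,0,0,0,0]],
  ],
)

```text
clock: 21.13
tcp_pos: [0.4393, 0.3226, 0.2122]
tool_rot: [-1.57, 0.002, -1.569]
contact_force: [-0.9, -0.8, -0.5]
gripper_width: 0.0853
```

```bash
python3 - <<'E'
from h import *
im=get_image("top"); si=get_image("side"); s=sense(); print(s["clock"],s["tcp_pos"],s["contact_force"])
a=lambda u,v:((u+.5)/4-.5+190,(v+.5)/4-.5+170)
for p in ([.4397,.1385,.065],[.4515,.0665,.08],[.4624,-.02,.095],[.475,-.1004,.11],[.6259,-.0052,.04]):
    q=proj("top",p); print("crop",(q-[190,170]+.5)*4-.5,"side",proj("side",p))
cv2.imwrite("pics/t2.png",cv2.resize(im[170:300,190:390],None,fx=4,fy=4,interpolation=cv2.INTER_CUBIC))
cv2.imwrite("pics/s2.png",cv2.resize(si[130:380,230:430],None,fx=2.4,fy=2.4,interpolation=cv2.INTER_CUBIC))
E
```

```text
21.2333 [0.4393 0.3218 0.2118] [ 0.3645  0.4904 -1.1068]
crop [159.274  433.2201] side [313.5918 283.5117]
crop [290.9625 408.3301] side [336.6248 245.9927]
crop [454.192  383.8746] side [362.5382 208.5607]
crop [610.3389 355.626 ] side [382.5909 176.8528]
crop [417.0468  94.3054] side [279.4168 201.0076]
```

View pics/t2.png

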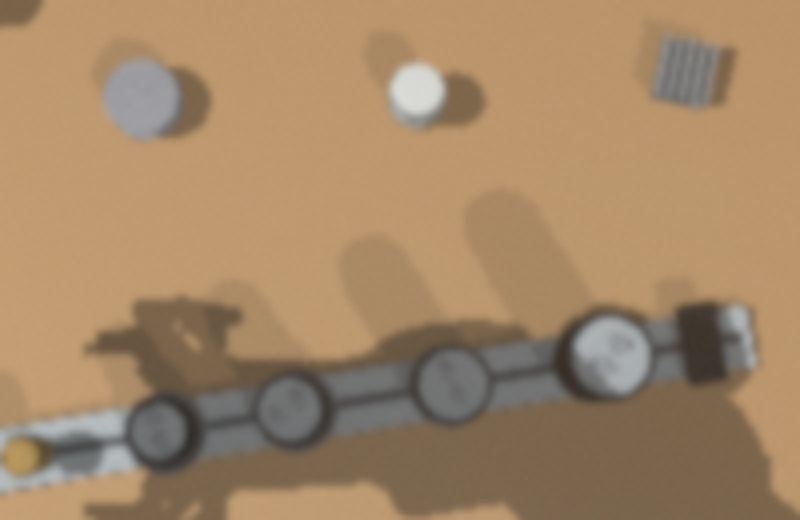

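View pics/s2.png

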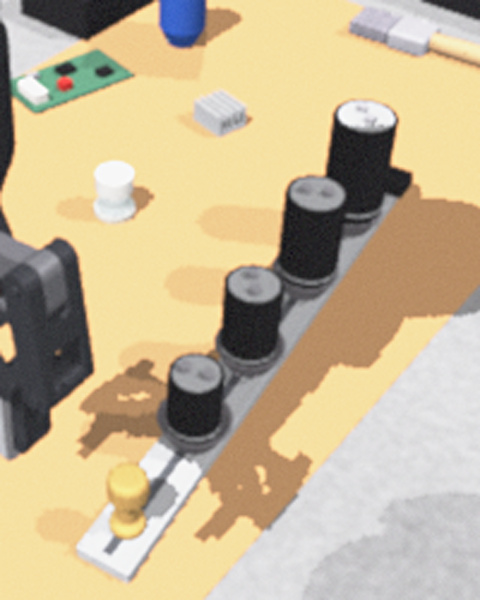

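The top crop shows the can tops at (159,430), (291,410), (451,384) and (609,355), each within a pixel of the full picture of its fully seated prediction. The side view shows all four upright, the heights rising away from the thumbscrew, and the jar standing.

```bash
python3 -c "
from rig import *
print(close_job())"
```

```text
the job is handed in; nothing more can be done
None
```

The four black cans now stand in the holders in order of height, with can_1 next to the brass thumbscrew (seat_a), then can_2, can_3 and can_4 at the far end (seat_d). The job was handed in at about 21 s of the 106 s allowed.

- **Seating:** Touchdown came at the predicted height, within a millimetre, for cans 1 to 3. Can_4 touched about 5 mm above the first estimate; its final pictures and a 5 mm rise seen while gripping it suggest it is fully down. Contact forces at touchdown were about 10 to 17 N.
- **Position:** In the final top picture, each can's top is within about 1 pixel (roughly 2 mm) of where a fully seated can should appear.
- **Upright and clear:** The side picture shows all four cans upright and the gripper well away from everything.
- **Flux jar and look-alikes:** The jar was not touched: its position differs by about 1 pixel between the first and last pictures. I left the blue and purple look-alikes alone.

The only mismatch was that the close-up pictures put seat_a and seat_c about 2 to 3 mm further left (+y) than my first measurement. I corrected for that before placing those cans.

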